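# Pack the biscotti delivery

## Robot

A 6-joint arm with a two-finger parallel gripper is mounted at the origin on the work surface. World frame = base frame: x ahead of the robot, y to its left, z up, the work surface at z = 0. Lengths are in m, angles in rad, forces in N, time in s.
With the tool pointing down it reaches from about 0.375 to 0.9 m from the base axis. Payload 3.1 kg.
Tool frame: the origin (TCP) lies on the centre line of the jaws, within the pads' length; the fingertips stand 19 mm ahead of it and the grasp point (between the pads) is the TCP; z points along the fingers, y is the line along which they close (so a half turn about z gives the same grasp; the last joint's range is limited). The gripper opens to 85 mm and grips with 20 to 120 N. Pads are 22 mm wide; open, the fingers measure 114 mm over their backs; the gripper's body (76 mm by 85 mm) begins 54 mm behind the grasp point. The pads swing forward as they close: fully open they stand 13 mm farther back than shut.
Start: joints at [1.111, 0.527, 1.433, -0, 1.181, -0.178], TCP at [0.174, 0.6, 0.25] pointing down, gripper open.
Joint ranges: [-3.08, 3.08], [-0.75, 2.2], [0.22, 2.44], [-1.43, 4.57], [0, 2.65], [-2.85, 2.85]. Speed limits (rad/s): [2.79, 2.79, 3.14, 3.14, 3.14, 3.14].

## Interface

Orientations are given as a unit quaternion [x, y, z, w].
In Python, from station import manip gives the robot as it stands.
- The arm moves only by the tool servo_tool, never from a script. Its argument "rows" is a list that holds one entry, the list of rows, each a list of 7 numbers: the turn, a rotation vector about the tool's x, y, z in degrees, then the shift along the tool's x, y, z in m, then the gripper command: -1 is shut, 1 is fully open, values between are in proportion. In form: [[[wx, wy, wz, tx, ty, tz, jaw], ...]]. A call has 1 to 8 rows; each row shifts and turns the commanded pose from where the row before left it, along the tool's axes as they then stand; what a row does not reach is not made up. A row lasts 1/12 s, in which the tool goes at most 41.7 mm and 7.16 degrees, less where a joint would pass 70% of its speed; a pose out of reach is approached as far as the arm can. A call is refused whole if a number of a shift passes 0.0417 or a number of a turn 7.16, either way. A call with a gripper value outside its range is refused whole. The fingers move at their own pace and stop on an object; "squeeze" is the grip in N (left out, the last holds). Time passes only in rows, so rows that do not move let the fingers close. It gives the time, the measured TCP pose, the force, the opening and the grip force at its end, in the units of the state.
- manip.sense(): the state, without advancing time (a new reading comes with each control period).
- manip.snapshot(name): name is "scene" or "top"; returns the picture (400x640x3 uint8, blue, green, red); there is no depth.
- manip.camera_info(name): a dict with "K" (3x3 intrinsics, pixels), "k1" (the pictures are not rectified: a ray, as slopes to the right and down, at radius r is drawn at 1 + k1 r^2 times it, then the intrinsics apply), "camera_from_world" (4x4, takes a point from world to camera coordinates). Camera axes: x right, y down, z forward; pixel columns grow to the right and rows downward; lengths in m; the calibration is good to about 2 mm. A picture is of the moment at which its call begins. camera_info takes no time and is no camera call.
- manip.sign_off(): hands the job in; it is judged then, once.
The state is a dict: "t": time; "q": joint angles; "qd": joint speeds; "tau": joint torques, N m; "tcp_pos": TCP position; "tool_rot": TCP orientation; "force": force on the tool from outside, world axes, zero at the start; "ft_torque": the same for the moment, N m; "finger_gap": opening from 0.0 (shut) to 1.0 (fully open); "gripper_force": force on a finger pad.
Only numpy, scipy, OpenCV 4.12 (cv2) and the standard library are available. Lean on these libraries where they do the work, as an engineer would, in place of code of your own. Each camera call takes 0.05 s, during which the arm holds its last target. There are 200 camera calls.

## Task

Pack all the biscotti from the grey mat into the white canister, then shut its lid, and then swing the wire bail up over the lid, past centre, until it is fully home and clamps the lid. Lay the cake slice flat in the wooden box, lengthwise, and swing the box's steel hasp over it and down until it rests in its catch. Leave the jam jar, the mug and the tin where they stand.

Things in the scene. Friction and masses are not known exactly. Their poses are not given: they have to be found in the camera images.
- canister: White low clip-top canister, fixed to the table; outside 130 (its x) by 250 (its y) by 70 mm high without the lid, walls and floor 6 mm, so 118 by 238 mm and 64 mm deep inside. Origin at the centre of its underside, x away from the robot, towards the lid hinge on the far rim; y along its long side, z up. Its place and yaw vary.
- lid (a joint): Hinge angle of the canister's lid: 0 is shut on the rim, it starts open, at about 1.9, leaning back past upright. Stiff hinge: the lid stays where it is left. It turns about the canister's y axis through point lid_hinge; the plate is 130 mm deep from the hinge, 250 mm wide, 10 mm thick, with a raised crown of 14 mm more on top.
- lid_hinge (a point): Mid-point of the lid's hinge axis, on the far rim of the canister: 65 mm along the canister's x from its centre and 70 mm up.
- lid_tab (a point): Grip point near the end of the lid's orange thumb tab, which stands out from the middle of the lid's front edge in the plane of the lid: 14 mm wide (canister's y), 9 mm thick, 37 mm long beyond the edge; this point is 155 mm from the hinge, 25 mm beyond the lid's edge. Lid shut: tab level, pointing to the robot, 75 mm above the table. Lid open: tab points up and away from the robot, the point about 215 mm above the table.
- bail (a joint): Angle of the canister's steel wire bail about the canister's y axis through point bail_pivot: 0 lies level in front of the canister, pointing to the robot; 1.57 stands straight up; 2.41 is fully home on the lid's saddles, past centre (stop). A spring resists up to centre (about 1.65) with at most some 5 N at the tab, then throws it on to the stop and holds it; let go before centre it springs back towards 0, where it starts.
- bail_pivot (a point): Mid-point of the bail's pivot axis: 30 mm from the canister's centre against its x, 30 mm above the table. The wire (8 mm thick) has its legs outside the canister's ends and its cross bar 100 mm from this axis.
- bail_tab (a point): Grip point on the bail's red tab, which stands out from the middle of the cross bar in line with the legs: 14 mm wide (canister's y), 10 mm thick, reaching from 100 to 148 mm from the pivot axis; this point is at 130 mm.
- crate: Open brown wooden transit box, fixed to the table; outside 262 (its x) by 107 (its y) by 45 mm high, walls and floor 6 mm. Origin at the centre of its underside, x away from the robot along its long side, z up. It stands left or right of the canister, with the mat on the other side.
- hasp (a joint): Angle of the box's steel hasp strap: 0 lies level across the box in its brass catch on the +y wall; about 1.6 to 1.85 stands up (open). Stiff: it stays where it is left. It turns about the box's x axis through point hasp_hinge.
- hasp_hinge (a point): Hinge of the hasp, on the top of the box's -y long wall: at x +75, y -54, z +47 mm in the box's frame. The strap is 24 mm wide (box's x), 5 mm thick and 150 mm long.
- hasp_tab (a point): Grip point in the hasp's blue thumb tab, 135 mm from the hinge, 15 mm from the free end, 24 mm wide (box's x), 9 mm thick. Shut, it overhangs the +y wall by 28 mm, 52 mm above the table, beyond the catch, whose two brass ears stand beside the strap and reach 57 mm above the table.
- mat: Grey baking mat, 270 by 235 by 3 mm, flat on the table and fixed; origin at the centre of its underside.
- slice_c (a point): Cake slice, 204 mm long: black handle 115 by 22 mm, 26 mm high, and thin steel blade 50 mm wide, 5 mm thick. The point is in the handle, at the place to grip it (near the balance point), 13 mm above its underside; x points to the blade's end (116 mm away), the handle reaches 85 mm the other way.
- rusk1_c (a point): Biscotto 1: a hard-baked brown bar 90 (x) by 28 (y) by 28 mm (z); the point is its centre. It may be absent (None).
- rusk2_c (a point): Biscotto 2: a hard-baked brown bar 90 (x) by 28 (y) by 28 mm (z); the point is its centre. It may be absent (None).
- rusk3_c (a point): Biscotto 3: a hard-baked brown bar 90 (x) by 28 (y) by 28 mm (z); the point is its centre. It may be absent (None).
- rusk4_c (a point): Biscotto 4: a hard-baked brown bar 90 (x) by 28 (y) by 28 mm (z); the point is its centre. It may be absent (None).
- jam: Bystander: amber jam jar, 66 mm across, 100 mm high, standing beyond the canister. Origin at the centre of its underside. To be left alone.
- mug: Bystander: blue mug, 80 mm across, 90 mm high, standing beyond the canister. Origin at the centre of its underside. To be left alone.
- tin: Bystander: tin, 76 mm across, 110 mm high, standing beyond the canister. Origin at the centre of its underside. To be left alone.
Not all that is in view belongs to the job. What is shaped like the part that bears rusk2_c but blue or turquoise is not meant.

How it is judged:
On the way, in this order (a step that is already met when the one before it is completed fails the run):
1. all the biscotti lie inside the canister, with its lid open (x of rusk1_c in the frame of canister between -0.06 and 0.06 m and y of rusk1_c in the frame of canister between -0.12 and 0.12 m and z of rusk1_c in the frame of canister between 0.008 and 0.062 m and x of rusk2_c in the frame of canister between -0.06 and 0.06 m and y of rusk2_c in the frame of canister between -0.12 and 0.12 m and z of rusk2_c in the frame of canister between 0.008 and 0.062 m and x of rusk3_c in the frame of canister between -0.06 and 0.06 m and y of rusk3_c in the frame of canister between -0.12 and 0.12 m and z of rusk3_c in the frame of canister between 0.008 and 0.062 m and x of rusk4_c in the frame of canister between -0.06 and 0.06 m and y of rusk4_c in the frame of canister between -0.12 and 0.12 m and z of rusk4_c in the frame of canister between 0.008 and 0.062 m and value of joint lid above 0.3 rad), for 0.2 s.
2. the lid is shut on the packed canister, the bail not yet over (x of rusk1_c in the frame of canister between -0.06 and 0.06 m and y of rusk1_c in the frame of canister between -0.12 and 0.12 m and z of rusk1_c in the frame of canister between 0.008 and 0.062 m and x of rusk2_c in the frame of canister between -0.06 and 0.06 m and y of rusk2_c in the frame of canister between -0.12 and 0.12 m and z of rusk2_c in the frame of canister between 0.008 and 0.062 m and x of rusk3_c in the frame of canister between -0.06 and 0.06 m and y of rusk3_c in the frame of canister between -0.12 and 0.12 m and z of rusk3_c in the frame of canister between 0.008 and 0.062 m and x of rusk4_c in the frame of canister between -0.06 and 0.06 m and y of rusk4_c in the frame of canister between -0.12 and 0.12 m and z of rusk4_c in the frame of canister between 0.008 and 0.062 m and value of joint lid below 0.05 rad and value of joint bail below 1.6 rad), for 0.2 s.
3. the bail is over centre and home on the shut lid (value of joint lid below 0.05 rad and value of joint bail above 2.3 rad), for 0.2 s.
At the end, for the whole second after the job is handed in: All biscotti inside the canister, lid shut (within 0.05 rad), bail past centre and home (over 2.3 rad); cake slice flat in the wooden box, lengthwise (within 0.35 rad; grip point within 70 mm along, 42 mm across of the box's middle); hasp down in its catch (within 0.08 rad) (all of step 3 and x of rusk1_c in the frame of canister between -0.06 and 0.06 m and y of rusk1_c in the frame of canister between -0.12 and 0.12 m and z of rusk1_c in the frame of canister between 0.008 and 0.062 m and x of rusk2_c in the frame of canister between -0.06 and 0.06 m and y of rusk2_c in the frame of canister between -0.12 and 0.12 m and z of rusk2_c in the frame of canister between 0.008 and 0.062 m and x of rusk3_c in the frame of canister between -0.06 and 0.06 m and y of rusk3_c in the frame of canister between -0.12 and 0.12 m and z of rusk3_c in the frame of canister between 0.008 and 0.062 m and x of rusk4_c in the frame of canister between -0.06 and 0.06 m and y of rusk4_c in the frame of canister between -0.12 and 0.12 m and z of rusk4_c in the frame of canister between 0.008 and 0.062 m and x of slice_c in the frame of crate between -0.07 and 0.07 m and y of slice_c in the frame of crate between -0.042 and 0.042 m and z of slice_c in the frame of crate between 0.005 and 0.04 m and angle between the x axis of slice_c and the x axis of crate, either way round below 0.35 rad and value of joint hasp below 0.08 rad); the robot touches nothing.
It fails at once if a bystander (jam jar, mug, tin) is moved more than 30 mm (distance of any of jam, mug, tin from where it was at the start of the episode above 0.03 m).
Of rusk1, rusk2, rusk3, rusk4 only 2 to 4 are there at a start; the rules pass over those that are not, and their reading is None.
At some moment in a run one of rusk1, rusk2, rusk3, rusk4, slice may be knocked a few centimetres aside while the robot is not near it.
Once in a run the grip may slacken for a moment while it holds something.
It also fails if it takes over 210 s, if anything falls off the work surface, if the arm or the gripper's body presses on something with over 40 N, if the wrist force passes 120 N, or if a joint passes its speed limit or range.

## Working session

There is one attempt and no reset: what is moved stays moved. The work goes in short steps, Python scripts to look and compute and a tool call to move; the robot and the scene stay as the last step left them, time stands still between calls to the robot, and variables do not carry over. Pictures are saved under pics/ and viewed, at most 14 in all, crops included, and the job is handed in when it is done.

Besides the shell and the picture viewer there is one more tool, called after ">>>" as a command line: name --argument value ..., lists and objects as JSON in quotes. servo_tool: Moves the arm, as the interface text tells. Its arguments: {"type":"object","properties":{"rows":{"type":"array","items":{"type":"array","items":{"type":"array","items":{"type":"number"}}}},"squeeze":{"type":"number"}},"required":["rows"]}

```bash
ls; mkdir -p pics
cat > h.py <<'E'
import numpy as np, cv2
from station import manip
def snap(cam,name,crop=None,s=1):
    im=manip.snapshot(cam); im=np.asarray(im)
    cv2.imwrite(f'pics/{name}_raw.png',im)
    if crop: x0,y0,x1,y1=crop; im=im[y0:y1,x0:x1]
    if s!=1: im=cv2.resize(im,None,fx=s,fy=s,interpolation=cv2.INTER_CUBIC)
    cv2.imwrite(f'pics/{name}.png',im)
def ray(cam,u,v):
    c=manip.camera_info(cam);K=np.array(c['K']);T=np.array(c['camera_from_world']);R,t=T[:3,:3],T[:3,3]
    d=np.array([(u-K[0,2])/K[0,0],(v-K[1,2])/K[1,1]]); p=d.copy()
    for _ in range(30): p=d/(1+c['k1']*(p@p))
    return -R.T@t, R.T@np.array([p[0],p[1],1])
def pos(cam,u,v,z):
    o,d=ray(cam,u,v); return (o+d*(z-o[2])/d[2]).round(4)
def pix(cam,P):
    c=manip.camera_info(cam);K=np.array(c['K']);T=np.array(c['camera_from_world'])
    p=T[:3,:3]@np.array(P)+T[:3,3];p=p[:2]/p[2];p=p*(1+c['k1']*(p@p));return (K[:2,:2]@p+K[:2,2]).round(1)
E
python3 - <<'E'
from h import *
snap('top','top0',s=1.25);snap('scene','scene0',s=1.25)
for c in('top','scene'):
    i=manip.camera_info(c);print(c,ray(c,320,200),i['k1'],i['K'][0])
s=manip.sense();print(s)
E
```

```text
pics
top (array([0.35395015, 0.05798368, 1.41274435]), array([ 0.16713351,  0.00679242, -0.98596873])) -0.0679469222015308 [370.5491154    0.         321.25942973]
scene (array([1.244336  , 0.98280793, 0.89417125]), array([-0.49144861, -0.65261784, -0.57673153])) 0.027544235927859883 [381.91284327   0.         320.01681474]
{'t': 0.1, 'q': array([ 1.11048779e+00,  5.28394149e-01,  1.43377315e+00, -1.42629875e-05,
        1.18142066e+00, -1.78476477e-01]), 'qd': array([-3.59457433e-04, -6.90673138e-04, -2.09589418e-03, -3.35763961e-05,
        1.56431398e-04,  4.47996876e-04]), 'tau': array([ 1.59905690e-04, -4.43305743e+01, -1.78585517e+01, -1.92447105e-04,
        3.98600227e-03,  1.28828054e-05]), 'tcp_pos': array([0.17350718, 0.59979599, 0.2494189 ]), 'tool_rot': array([ 1.40447367e-01,  9.90087643e-01, -9.49267707e-04, -3.06991118e-04]), 'force': array([ 0.67053207,  0.54537736, -0.08456085]), 'ft_torque': array([ 0.03655395, -0.00357256, -0.00676246]), 'gripper_force': 0.0, 'finger_gap': 0.9998219353650579}
```

View pics/top0.png

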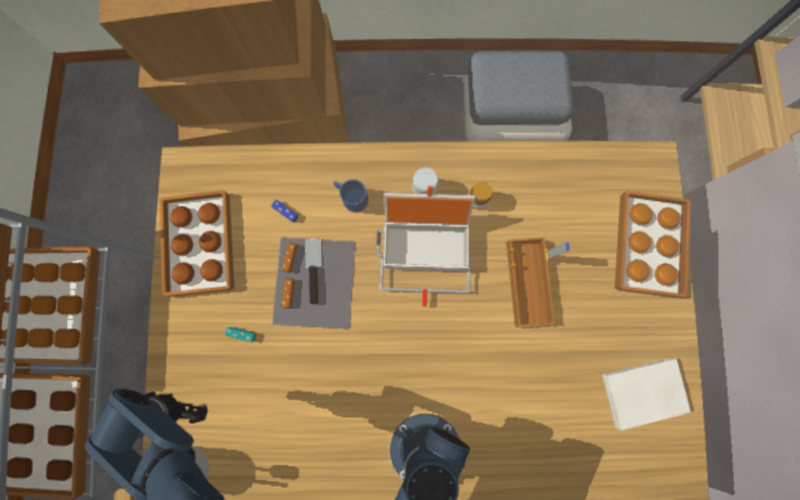

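View pics/scene0.png

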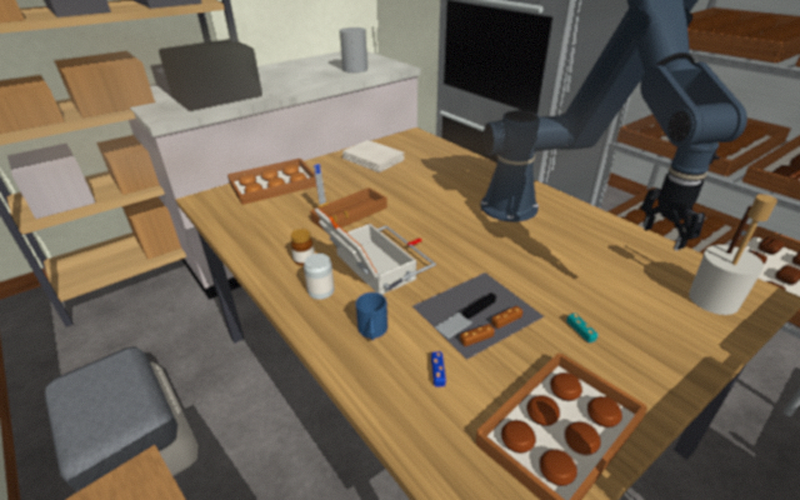

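Both views show two biscotti and the slice on the mat (left), the canister in the middle with its lid open, and the box on the right with its hasp up. I'll enlarge the top view.

Run:
```python
import cv2
im=cv2.imread('pics/top0_raw.png')
cv2.imwrite('pics/ca.png',cv2.resize(im[145:270,210:310],None,fx=4.8,fy=4.8,interpolation=cv2.INTER_CUBIC))
cv2.imwrite('pics/cb.png',cv2.resize(im[140:270,295:475],None,fx=4.4,fy=4.4,interpolation=cv2.INTER_CUBIC))
```

```text
(no output)
```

View pics/ca.png

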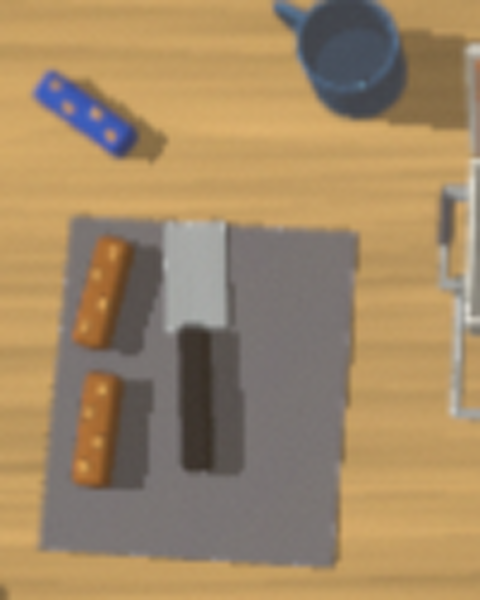

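View pics/cb.png

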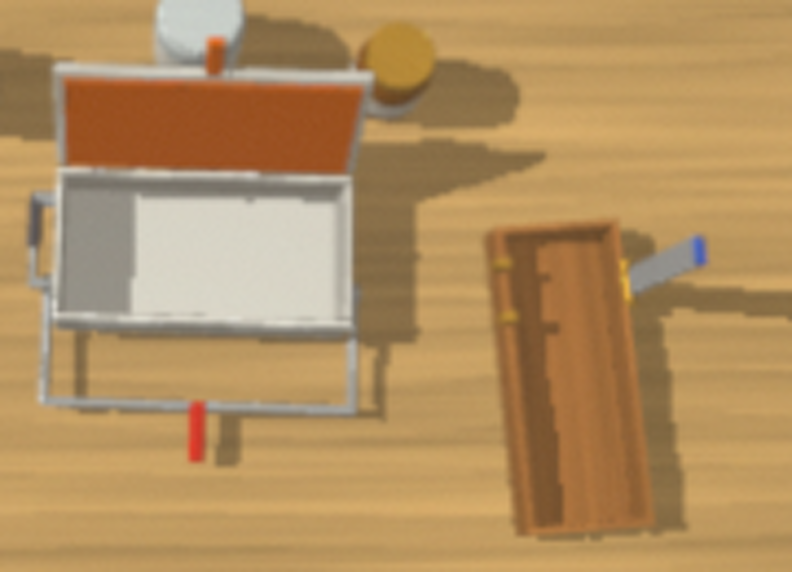

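```bash
cat > fit.py <<'E'
from h import *
from scipy.optimize import minimize
from scipy.spatial import ConvexHull
def hull_mask(cam,x,y,th,L,W,z0,z1,shape=(400,640),S=8):
    P=[]
    for a in(-.5,.5):
        for b in(-.5,.5):
            for z in(z0,z1):
                P.append(pix(cam,[x+a*L*np.cos(th)-b*W*np.sin(th),y+a*L*np.sin(th)+b*W*np.cos(th),z]))
    h=cv2.convexHull(np.float32(P))
    return h
def fitbox(mask,cam,x,y,th,L,W,z0,z1):
    # enlarge roi
    ys,xs=np.where(mask);x0,x1,y0,y1=xs.min()-6,xs.max()+7,ys.min()-6,ys.max()+7
    S=6;m=cv2.resize(mask[y0:y1,x0:x1].astype(np.float32),None,fx=S,fy=S,interpolation=cv2.INTER_CUBIC)
    def f(p):
        h=(hull_mask(cam,*p,L,W,z0,z1)-[x0-.5,y0-.5])*S-.5
        a=np.zeros_like(m);cv2.fillPoly(a,[np.int32(np.round(h*16))],1.0,shift=4);return float(np.abs(a-m).mean())
    r=minimize(f,[x,y,th],method='Nelder-Mead',options=dict(initial_simplex=np.array([[x,y,th],[x+.01,y,th],[x,y+.01,th],[x,y,th+.15]]),xatol=1e-4,fatol=1e-6))
    return r.x.round(4),r.fun
def comp(mask,u,v):
    n,l=cv2.connectedComponents(mask.astype(np.uint8)); return l==l[v,u]
def brown(im):
    h=cv2.cvtColor(im,cv2.COLOR_BGR2HSV).astype(int); return h
E
python3 - <<'E'
from fit import *
im=cv2.imread('pics/top0_raw.png');hsv=cv2.cvtColor(im,cv2.COLOR_BGR2HSV).astype(int)
pa=lambda x,y:(210+x/4.8-.4,145+y/4.8-.4)
pb=lambda x,y:(295+x/4.4-.4,140+y/4.4-.4)
sat=(hsv[...,1]>100)
for n,c in(('A',(102,290)),('B',(97,430))):
    u,v=map(int,np.round(pa(*c)));m=comp(sat,u,v)
    g=pos('top',*pa(*c),.031);print(n,g,m.sum(),fitbox(m,'top',g[0],g[1],0.,.09,.028,.003,.031))
dark=(hsv[...,2]<60)
u,v=map(int,np.round(pa(197,400)));m=comp(dark,u,v);g=pos('top',*pa(197,398),.029);print('handle',g,m.sum(),fitbox(m,'top',g[0],g[1],0.,.115,.022,.003,.029))
print('blade tip',pos('top',*pa(165,222),.008),pos('top',*pa(228,222),.008),'handle end',pos('top',*pa(183,470),.02),pos('top',*pa(213,470),.02))
C=[pos('top',*pb(*c),.07) for c in((56,172),(353,180),(352,330),(52,325))];print('can',C,np.mean(C,0))
C=[pos('top',*pb(*c),.045) for c in((487,232),(617,221),(653,525),(518,534))];print('crate',C,np.mean(C,0))
for c in((198,403),(198,460),(42,402),(355,412)):print('bail',pos('top',*pb(*c),.03))
print('lidtab',pos('top',*pb(216,40),.225),'hasp end',pos('top',*pb(706,237),.19),pos('top',*pb(706,265),.19))
E
```

```text
A [0.573 0.406 0.031] 192 (array([ 0.5742,  0.4085, -0.2474]), np.float64(0.047236982733011246))
B [0.4624 0.4071 0.031 ] 193 (array([ 0.4628,  0.4102, -0.1284]), np.float64(0.0515182726085186))
handle [0.4869 0.3292 0.029 ] 249938 (array([0.4869, 0.3292, 0.    ]), np.float64(1.0))
blade tip [0.6317 0.362  0.008 ] [0.631  0.3108 0.008 ] handle end [0.4312 0.3411 0.02  ] [0.431  0.3175 0.02  ]
can [array([0.6623, 0.1134, 0.07  ]), array([ 0.6524, -0.1369,  0.07  ]), array([ 0.525 , -0.1317,  0.07  ]), array([0.5323, 0.1174, 0.07  ])] [ 0.593   -0.00945  0.07   ]
crate [array([ 0.6112, -0.254 ,  0.045 ]), array([ 0.6196, -0.3669,  0.045 ]), array([ 0.3607, -0.3825,  0.045 ]), array([ 0.3552, -0.2684,  0.045 ])] [ 0.486675 -0.31795   0.045   ]
bail [ 0.4693 -0.0044  0.03  ]
bail [ 0.4211 -0.0036  0.03  ]
bail [0.4717 0.128  0.03  ]
bail [ 0.46   -0.1376  0.03  ]
lidtab [ 0.7276 -0.0145  0.225 ] hasp end [ 0.5782 -0.3903  0.19  ] [ 0.5564 -0.3888  0.19  ]
```

Poses found. Rotate the tool square to the world (tool x = -X, y = +Y, z = down), then travel over biscotto B.

>>> servo_tool --rows '[[[0,0,-5.39,0,0,0,0.4],[0,0,-5.39,0,0,0,0.4],[0,0,-5.39,0,0,0,0.4]]]' --squeeze 40

```text
t: 0.35
tcp_pos: [0.1736, 0.6, 0.2497]
tool_rot: [-0.003, 1.0, -0.001, -0.0]
force: [0.1, -0.7, 0.6]
finger_gap: 0.702
gripper_force: 0.0
```

>>> servo_tool --rows '[[[0,0,0,-0.029,-0.019,0,0.4],[0,0,0,-0.029,-0.019,0,0.4],[0,0,0,-0.029,-0.019,0,0.4],[0,0,0,-0.029,-0.019,0,0.4],[0,0,0,-0.029,-0.019,0,0.4]]]'

```text
t: 0.77
tcp_pos: [0.3196, 0.5042, 0.2499]
tool_rot: [-0.0, 1.0, -0.0, -0.0]
force: [0.4, -0.1, 0.4]
finger_gap: 0.703
gripper_force: 0.0
```

>>> servo_tool --rows '[[[0,0,0,-0.029,-0.019,0.02,0.4],[0,0,0,-0.029,-0.019,0.02,0.4],[0,0,0,-0.029,-0.019,0.02,0.4],[0,0,0,-0.029,-0.019,0.02,0.4],[0,0,0,-0.029,-0.019,0.02,0.4],[0,0,0,0,0,0,0.4],[0,0,0,0,0,0,0.4]]]'

```text
t: 1.35
tcp_pos: [0.4646, 0.4085, 0.1483]
tool_rot: [0.002, 1.0, -0.001, -0.002]
force: [-0.2, 0.1, 0.3]
finger_gap: 0.698
gripper_force: 0.0
```

>>> servo_tool --rows '[[[0,0,0,0.002,0.0015,0.0,0.4],[0,0,7,0,0,0.03,0.4],[0,0,0,0,0,0.03,0.4],[0,0,0,0,0,0.03,0.4],[0,0,0,0,0,0.02,0.4],[0,0,0,0,0,0.01,0.4],[0,0,0,0,0,0,0.4],[0,0,0,0,0,0,0.4]]]'

```text
t: 2.02
tcp_pos: [0.4614, 0.4131, 0.0311]
tool_rot: [0.06, 0.998, 0.0, 0.0]
force: [-0.6, -0.5, 0.5]
finger_gap: 0.697
gripper_force: 0.0
```

>>> servo_tool --rows '[[[0,0,0,0,0,0,-1],[0,0,0,0,0,0,-1],[0,0,0,0,0,0,-1],[0,0,0,0,0,0,-1],[0,0,0,0,0,0,-1],[0,0,0,0,0,0,-1]]]'

```text
t: 2.52
tcp_pos: [0.4628, 0.4127, 0.0322]
tool_rot: [0.061, 0.998, 0.001, 0.001]
force: [-1.1, 0.9, 7.8]
finger_gap: 0.319
gripper_force: 41.9
```

>>> servo_tool --rows '[[[0,0,0,0,0,-0.02,-1],[0,0,0,0,0,-0.03,-1],[0,0,0,0,0,-0.03,-1],[0,0,0,0,0,-0.04,-1],[0,0,-7,0,0,-0.01,-1],[0,0,0,0,0,0,-1]]]'

```text
t: 3.02
tcp_pos: [0.4642, 0.4134, 0.165]
tool_rot: [-0.001, 1.0, 0.003, 0.004]
force: [0.2, -1.2, -0.5]
finger_gap: 0.316
gripper_force: 41.0
```

>>> servo_tool --rows '[[[0,0,0,-0.013,-0.037,0,-1],[0,0,0,-0.013,-0.037,0,-1],[0,0,0,-0.013,-0.037,0,-1],[0,0,0,-0.013,-0.037,0,-1],[0,0,0,-0.013,-0.037,0,-1]]]'

```text
t: 3.43
tcp_pos: [0.526, 0.2251, 0.1589]
tool_rot: [0.001, 1.0, -0.0, -0.001]
force: [-0.1, 0.8, -0.7]
finger_gap: 0.315
gripper_force: 41.0
```

>>> servo_tool --rows '[[[0,0,2,-0.013,-0.037,0,-1],[0,0,0,-0.013,-0.037,0,-1],[0,0,0,-0.013,-0.037,0,-1],[0,0,0,-0.013,-0.037,0,-1],[0,0,0,-0.013,-0.037,0,-1],[0,0,0,0,0,0,-1],[0,0,0,0,0,0,-1]]]'

```text
t: 4.02
tcp_pos: [0.5866, 0.0378, 0.1589]
tool_rot: [0.021, 1.0, 0.0, -0.001]
force: [-0.1, 0.6, -0.8]
finger_gap: 0.317
gripper_force: 41.0
```

>>> servo_tool --rows '[[[0,0,0,-0.008,0.002,0.03,-1],[0,0,0,0,0,0.03,-1],[0,0,0,0,0,0.03,-1],[0,0,0,0,0,0.02,-1],[0,0,0,0,0,0.01,-1],[0,0,0,0,0,0,-1],[0,0,0,0,0,0,-1]]]'

```text
t: 4.6
tcp_pos: [0.5943, 0.043, 0.04]
tool_rot: [0.017, 1.0, 0.0, -0.001]
force: [0.4, -0.5, 0.3]
finger_gap: 0.316
gripper_force: 46.3
```

>>> servo_tool --rows '[[[0,0,0,0,0,0,0.1],[0,0,0,0,0,0,0.1],[0,0,0,0,0,0,0.1],[0,0,0,0,0,-0.02,0.1],[0,0,0,0,0,-0.04,0.1],[0,0,0,0,0,-0.04,0.1],[0,0,-2,0,0,-0.02,0.3],[0,0,0,0,0,0,0.4]]]'

```text
t: 5.27
tcp_pos: [0.5987, 0.0416, 0.167]
tool_rot: [-0.001, 1.0, -0.001, 0.007]
force: [1.0, -0.2, 0.4]
finger_gap: 0.703
gripper_force: 0.0
```

Run:
```python
from h import *
snap('top','t1',crop=(210,130,420,270),s=3.8)
```

```text
(no output)
```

View pics/t1.png

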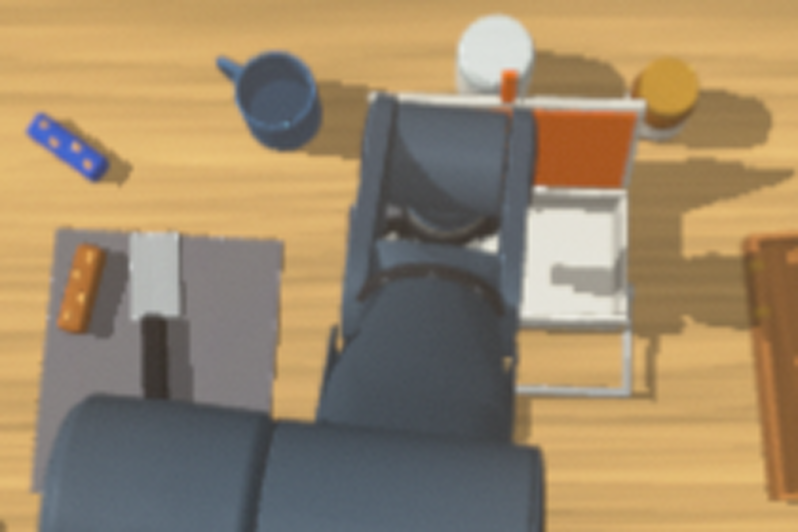

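The arm hides the canister, and biscotto A is still where it was (82,288 in the crop). Fetch A.

>>> servo_tool --rows '[[[0,0,0,0.0025,0.037,0,0.4],[0,0,0,0.0025,0.037,0,0.4],[0,0,0,0.0025,0.037,0,0.4],[0,0,0,0.0025,0.037,0,0.4],[0,0,0,0.0025,0.037,0,0.4]]]'

```text
t: 5.73
tcp_pos: [0.5809, 0.2282, 0.159]
tool_rot: [0.0, 1.0, -0.0, -0.001]
force: [1.5, -0.3, -0.5]
finger_gap: 0.699
gripper_force: 0.0
```

>>> servo_tool --rows '[[[0,0,0,0.0025,0.037,0,0.4],[0,0,0,0.0025,0.037,0,0.4],[0,0,0,0.0025,0.037,0,0.4],[0,0,0,0.0025,0.037,0,0.4],[0,0,0,0.0025,0.034,0,0.4],[0,0,0,0,0,0,0.4],[0,0,0,0,0,0,0.4]]]'

```text
t: 6.32
tcp_pos: [0.568, 0.4105, 0.1585]
tool_rot: [-0.002, 1.0, -0.001, -0.001]
force: [0.2, -0.6, -0.5]
finger_gap: 0.698
gripper_force: 0.0
```

Run:
```python
from h import *
snap('top','t2')
print(manip.sense()['tcp_pos'].round(4))
im=cv2.imread('pics/t2_raw.png')
im=im[130:270,210:420];cv2.imwrite('pics/t2.png',cv2.resize(im,None,fx=3.8,fy=3.8,interpolation=cv2.INTER_CUBIC))
```

```text
[0.5684 0.409  0.1586]
```

View pics/t2.png

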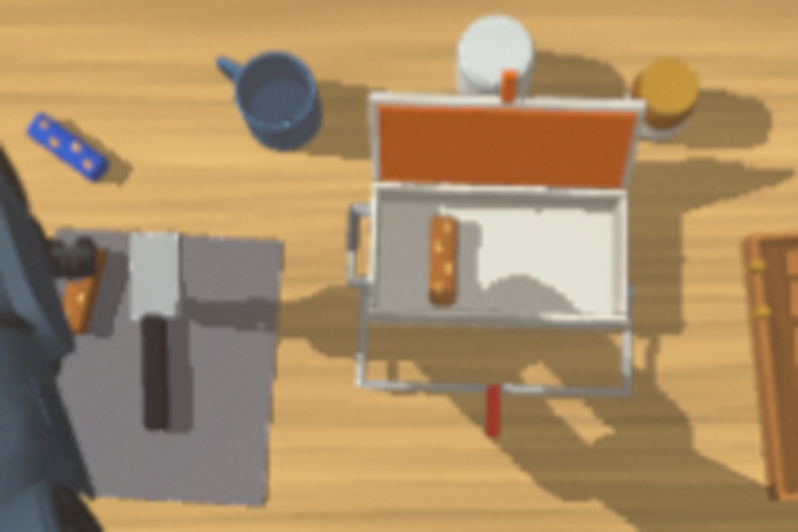

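Biscotto B lies flat in the canister at (443,260). Pick A.

>>> servo_tool --rows '[[[0,0,0,-0.006,0,0,0.4],[0,0,7.1,0,0,0.02,0.4],[0,0,7.1,0,0,0.03,0.4],[0,0,0,0,0,0.03,0.4],[0,0,0,0,0,0.03,0.4],[0,0,0,0,0,0.017,0.4],[0,0,0,0,0,0,0.4],[0,0,0,0,0,0,0.4]]]'

```text
t: 7.03
tcp_pos: [0.5759, 0.407, 0.0321]
tool_rot: [0.125, 0.992, -0.001, -0.001]
force: [0.3, 0.3, -0.5]
finger_gap: 0.698
gripper_force: 0.0
```

>>> servo_tool --rows '[[[0,0,0,0,0,0,-1],[0,0,0,0,0,0,-1],[0,0,0,0,0,0,-1],[0,0,0,0,0,0,-1],[0,0,0,0,0,0,-1],[0,0,0,0,0,0,-1]]]'

```text
t: 7.53
tcp_pos: [0.5773, 0.4095, 0.0357]
tool_rot: [0.123, 0.992, 0.001, 0.002]
force: [1.1, -1.4, 7.5]
finger_gap: 0.316
gripper_force: 40.6
```

>>> servo_tool --rows '[[[0,0,0,0,0,-0.02,-1],[0,0,0,0,0,-0.03,-1],[0,0,0,0,0,-0.03,-1],[0,0,-6,0,0,-0.04,-1],[0,0,-6,0,0,-0.01,-1],[0,0,0,0,0,0,-1]]]'

```text
t: 8.03
tcp_pos: [0.578, 0.4105, 0.1688]
tool_rot: [0.018, 1.0, 0.002, 0.004]
force: [-0.1, 0.8, 0.0]
finger_gap: 0.317
gripper_force: 39.8
```

>>> servo_tool --rows '[[[0,0,0,-0.0028,-0.0365,0,-1],[0,0,0,-0.0028,-0.0365,0,-1],[0,0,0,-0.0028,-0.0365,0,-1],[0,0,0,-0.0028,-0.0365,0,-1],[0,0,0,-0.0028,-0.0365,0,-1],[0,0,0,-0.0028,-0.0365,0,-1]]]'

```text
t: 8.53
tcp_pos: [0.5825, 0.1879, 0.1615]
tool_rot: [0.02, 1.0, -0.0, -0.002]
force: [0.1, -0.2, -1.2]
finger_gap: 0.314
gripper_force: 39.8
```

>>> servo_tool --rows '[[[0,0,0,-0.0028,-0.0365,0,-1],[0,0,0,-0.0028,-0.0365,0,-1],[0,0,0,-0.0028,-0.0365,0,-1],[0,0,0,-0.0028,-0.0365,0,-1],[0,0,0,-0.0028,-0.0365,0,-1],[0,0,0,-0.0028,-0.0365,0,-1],[0,0,0,-0.0028,-0.0365,0,-1],[0,0,0,0,0,0,-1]]]'

```text
t: 9.2
tcp_pos: [0.5942, -0.0731, 0.1619]
tool_rot: [0.023, 1.0, -0.001, -0.0]
force: [0.2, 0.8, -0.1]
finger_gap: 0.313
gripper_force: 39.8
```

>>> servo_tool --rows '[[[0,0,0,0,0,0,-1]]]'

```text
t: 9.28
tcp_pos: [0.5931, -0.0684, 0.1618]
tool_rot: [0.022, 1.0, 0.001, -0.001]
force: [-1.2, 0.4, -0.7]
finger_gap: 0.318
gripper_force: 39.8
```

>>> servo_tool --rows '[[[0,0,0,0.001,0,0.03,-1],[0,0,0,0,0,0.03,-1],[0,0,0,0,0,0.03,-1],[0,0,0,0,0,0.02,-1],[0,0,0,0,0,0.012,-1],[0,0,0,0,0,0,-1],[0,0,0,0,0,0,-1]]]'

```text
t: 9.87
tcp_pos: [0.5924, -0.065, 0.0405]
tool_rot: [0.019, 1.0, 0.0, -0.001]
force: [0.6, 0.1, -0.8]
finger_gap: 0.312
gripper_force: 41.5
```

>>> servo_tool --rows '[[[0,0,0,0,0,0,0.1],[0,0,0,0,0,0,0.1],[0,0,0,0,0,0,0.1],[0,0,0,0,0,-0.02,0.1],[0,0,0,0,0,-0.04,0.1],[0,0,0,0,0,-0.04,0.1],[0,0,-2,0,0,-0.02,0.3],[0,0,0,0,0,0,0.4]]]'

```text
t: 10.53
tcp_pos: [0.5966, -0.0675, 0.1675]
tool_rot: [0.001, 1.0, -0.002, 0.006]
force: [-0.0, -0.0, -0.3]
finger_gap: 0.7
gripper_force: 0.0
```

>>> servo_tool --rows '[[[0,0,0,0.007,0.0364,0,0.3],[0,0,0,0.007,0.0364,0,0.3],[0,0,0,0.007,0.0364,0,0.3],[0,0,0,0.007,0.0364,0,0.3],[0,0,0,0.007,0.0364,0,0.3],[0,0,0,0.007,0.0364,0,0.3]]]'

```text
t: 11.03
tcp_pos: [0.5506, 0.1535, 0.1608]
tool_rot: [0.002, 1.0, -0.0, -0.001]
force: [0.7, -0.5, 0.3]
finger_gap: 0.648
gripper_force: 0.0
```

>>> servo_tool --rows '[[[0,0,0,0.007,0.0364,0,0.3],[0,0,0,0.007,0.0364,0,0.3],[0,0,0,0.007,0.0364,0,0.3],[0,0,0,0.007,0.0364,0,0.3],[0,0,0,0.007,0.0364,0,0.3],[0,0,0,0,0,0,0.3],[0,0,0,0,0,0,0.3]]]'

```text
t: 11.62
tcp_pos: [0.5159, 0.3359, 0.1606]
tool_rot: [-0.0, 1.0, -0.0, -0.0]
force: [-0.3, -0.2, 0.4]
finger_gap: 0.654
gripper_force: 0.0
```

Run:
```python
from h import *
snap('top','t3',crop=(210,130,420,270),s=3.8)
```

```text
(no output)
```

View pics/t3.png

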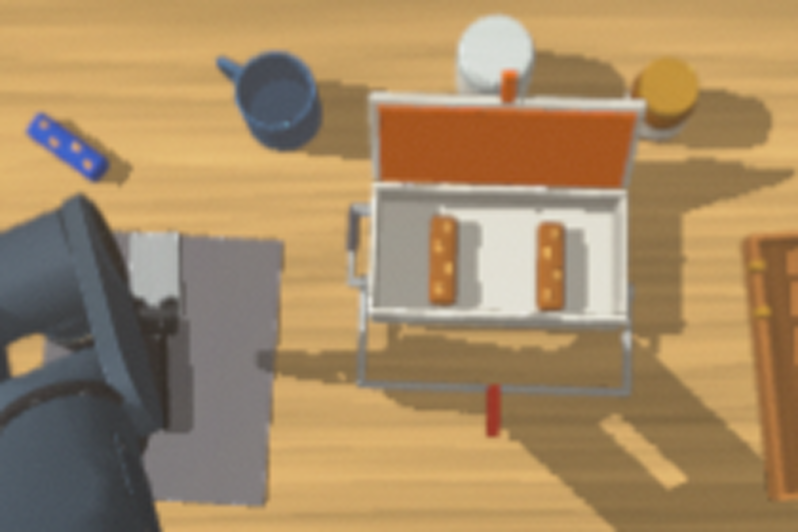

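Both biscotti lie in the canister (443,260 and 551,266), and the slice hasn't moved. Pick the slice.

>>> servo_tool --rows '[[[0,0,-1.5,0,-0.004,0.01,0.3],[0,0,0,0,0,0.03,0.3],[0,0,0,0,0,0.03,0.3],[0,0,0,0,0,0.03,0.3],[0,0,0,0,0,0.026,0.3],[0,0,0,0,0,0,0.3],[0,0,0,0,0,0,0.3]]]'

```text
t: 12.25
tcp_pos: [0.5166, 0.3281, 0.0339]
tool_rot: [-0.01, 1.0, -0.001, -0.002]
force: [0.8, -0.3, 0.8]
finger_gap: 0.653
gripper_force: 0.0
```

>>> servo_tool --rows '[[[0,0,0,0,0,0,-1],[0,0,0,0,0,0,-1],[0,0,0,0,0,0,-1],[0,0,0,0,0,0,-1],[0,0,0,0,0,0,-1],[0,0,0,0,0,0,-1]]]' --squeeze 60

```text
t: 12.75
tcp_pos: [0.5189, 0.3306, 0.0378]
tool_rot: [-0.012, 1.0, 0.001, 0.002]
force: [0.6, -0.5, 6.1]
finger_gap: 0.242
gripper_force: 60.9
```

>>> servo_tool --rows '[[[0,0,0,0,0,-0.02,-1],[0,0,0,0,0,-0.03,-1],[0,0,0,0,0,-0.04,-1],[0,0,1.5,0,0,-0.04,-1],[0,0,0,0,0,-0.02,-1],[0,0,0,0,0,0,-1]]]'

```text
t: 13.25
tcp_pos: [0.5205, 0.3317, 0.1921]
tool_rot: [0.001, 1.0, 0.003, 0.006]
force: [0.2, 0.4, -0.6]
finger_gap: 0.236
gripper_force: 60.0
```

>>> servo_tool --rows '[[[0,0,0,0.0025,-0.036,0,-1],[0,0,0,0.0025,-0.036,0,-1],[0,0,0,0.0025,-0.036,0,-1],[0,0,0,0.0025,-0.036,0,-1],[0,0,0,0.0025,-0.036,0,-1],[0,0,0,0.0025,-0.036,0,-1]]]'

```text
t: 13.75
tcp_pos: [0.5003, 0.1128, 0.1848]
tool_rot: [0.001, 1.0, -0.0, -0.001]
force: [1.2, 0.4, -1.1]
finger_gap: 0.234
gripper_force: 60.0
```

>>> servo_tool --rows '[[[0,0,0,0.0025,-0.036,0,-1],[0,0,0,0.0025,-0.036,0,-1],[0,0,0,0.0025,-0.036,0,-1],[0,0,0,0.0025,-0.036,0,-1],[0,0,0,0.0025,-0.036,0,-1],[0,0,0,0.0025,-0.036,0,-1]]]'

```text
t: 14.25
tcp_pos: [0.4848, -0.1031, 0.1849]
tool_rot: [0.001, 1.0, 0.0, -0.001]
force: [0.6, -0.8, -0.5]
finger_gap: 0.238
gripper_force: 60.0
```

>>> servo_tool --rows '[[[0,0,0,0.0025,-0.036,0,-1],[0,0,0,0.0025,-0.036,0,-1],[0,0,0,0.0025,-0.036,0,-1],[0,0,0,0.0025,-0.036,0,-1],[0,0,0,0.0025,-0.036,0,-1],[0,0,-3.5,0,-0.03,0,-1],[0,0,0,0,0,0,-1],[0,0,0,0,0,0,-1]]]'

```text
t: 14.92
tcp_pos: [0.4721, -0.3131, 0.1846]
tool_rot: [-0.027, 1.0, 0.0, -0.0]
force: [-0.9, -0.1, -1.6]
finger_gap: 0.236
gripper_force: 60.0
```

>>> servo_tool --rows '[[[0,0,0,0,-0.006,0.02,-1],[0,0,0,0,0,0.035,-1],[0,0,0,0,0,0.035,-1],[0,0,0,0,0,0.03,-1],[0,0,0,0,0,0.021,-1],[0,0,0,0,0,0,-1],[0,0,0,0,0,0,-1]]]'

```text
t: 15.5
tcp_pos: [0.4724, -0.3153, 0.0431]
tool_rot: [-0.03, 1.0, 0.002, -0.001]
force: [0.6, 0.4, -0.6]
finger_gap: 0.234
gripper_force: 63.6
```

>>> servo_tool --rows '[[[0,0,0,0,0,0,0.0],[0,0,0,0,0,0,0.0],[0,0,0,0,0,0,0.0],[0,0,0,0,0,-0.02,0.0],[0,0,0,0,0,-0.04,0.0],[0,0,0,0,0,-0.04,0.0],[0,0,0,0,0,-0.04,0.0],[0,0,3.5,0,0,-0.04,0.0]]]'

```text
t: 16.17
tcp_pos: [0.4729, -0.3173, 0.227]
tool_rot: [0.002, 1.0, -0.0, 0.0]
force: [-0.8, 0.1, -0.4]
finger_gap: 0.503
gripper_force: 0.0
```

>>> servo_tool --rows '[[[0,0,0,0.01,0.035,-0.02,0.0],[0,0,0,0.01,0.035,-0.02,0.0],[0,0,0,0.01,0.035,-0.02,0.0],[0,0,0,0.01,0.035,0,0.0],[0,0,0,0.0,0.035,0,0.0],[0,0,0,0.0,0.035,0,0.0],[0,0,0,0.0,0.035,0,0.0]]]'

```text
t: 16.75
tcp_pos: [0.4333, -0.071, 0.2855]
tool_rot: [0.002, 1.0, -0.0, 0.001]
force: [0.8, -1.1, -0.4]
finger_gap: 0.502
gripper_force: 0.0
```

Run:
```python
from h import *
manip.snapshot('scene')
snap('top','t4',crop=(290,130,490,270),s=4)
cv2.imwrite('pics/s4_raw.png',manip.snapshot('scene'))
```

```text
(no output)
```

View pics/t4.png

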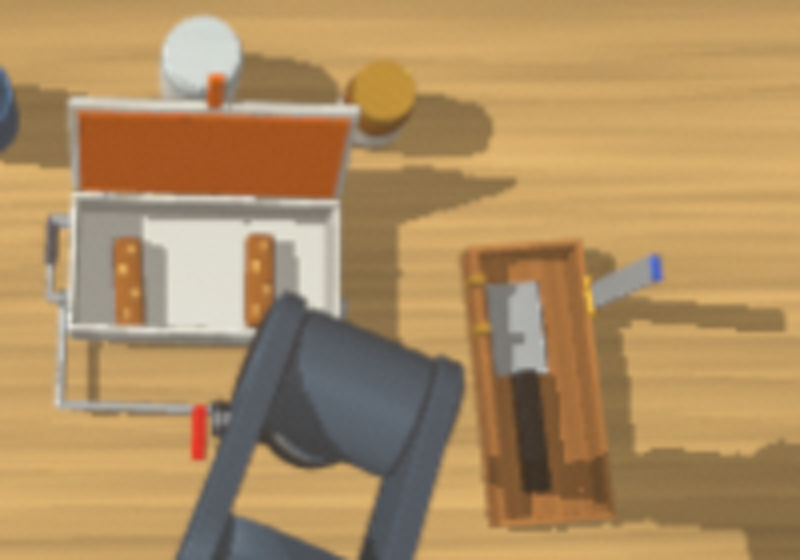

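Run:
```python
from h import *
p=lambda x,y:(290+x/4-.4,130+y/4-.4)
e=pos('top',*p(538,490),.025);t=pos('top',*p(514,283),.012)
print(e,t)
c=np.array([.4867,-.318]);a=.058;R=np.array([[np.cos(a),np.sin(a)],[-np.sin(a),np.cos(a)]])
for q in((487,287,.012),(540,283,.012),(548,373,.012),(498,373,.012),(538,490,.03)): print(R@(pos('top',*p(*q[:2]),q[2])[:2]-c))
print('lid tab tip',pos('top',*p(217,75),.225),pos('top',*p(217,106),.19))
h=pos('top',*p(657,256),.19),pos('top',*p(657,282),.19);print(h)
im=cv2.imread('pics/s4_raw.png');cv2.imwrite('pics/s4.png',cv2.resize(im[130:260,230:350],None,fx=4.6,fy=4.6,interpolation=cv2.INTER_CUBIC))
```

```text
[ 0.3873 -0.3189  0.025 ] [ 0.5855 -0.3096  0.012 ]
[0.09705139 0.02912315]
[ 0.09736052 -0.02248155]
[ 0.01033291 -0.02043333]
[0.01381417 0.02744538]
[-0.0993095   0.00616709]
lid tab tip [ 0.7288 -0.0151  0.225 ] [ 0.7123 -0.0167  0.19  ]
(array([ 0.5778, -0.3861,  0.19  ]), array([ 0.5555, -0.3846,  0.19  ]))
```

View pics/s4.png

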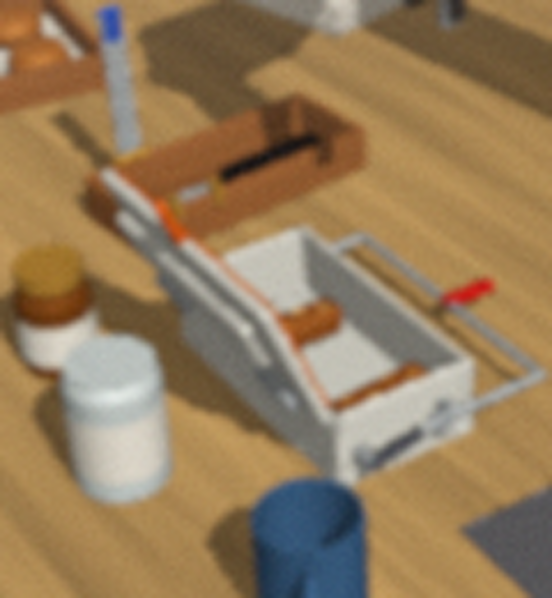

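Slice is flat between the walls; biscotti both inside. Now the lid: go above its tab, and compute the arc.

>>> servo_tool --rows '[[[0,0,0,-0.035,0.007,0,-0.1],[0,0,0,-0.035,0.007,0,-0.1],[0,0,0,-0.035,0.007,0,-0.1],[0,0,0,-0.035,0.007,0,-0.1],[0,0,0,-0.035,0.007,0,-0.1],[0,0,0,-0.035,0.007,0,-0.1],[0,0,0,-0.035,0.007,0,-0.1],[0,0,0,-0.035,0.007,0,-0.1]]]'

```text
t: 17.57
tcp_pos: [0.716, -0.019, 0.2846]
tool_rot: [0.002, 1.0, -0.0, 0.0]
force: [-0.6, -0.7, -0.2]
finger_gap: 0.453
gripper_force: 0.0
```

>>> servo_tool --rows '[[[0,0,2,0,0,0,-0.1],[0,0,0,0,0,0,-0.1],[0,0,0,0,0,0,-0.1]]]'

```text
t: 17.82
tcp_pos: [0.7139, -0.0189, 0.2838]
tool_rot: [0.019, 1.0, -0.0, -0.001]
force: [-0.6, 0.1, 0.3]
finger_gap: 0.452
gripper_force: 0.0
```

Run:
```python
from h import *
p=np.linspace(1.95,.03,14);x=-.16*np.cos(p);z=.16*np.sin(p)
print(np.c_[-np.diff(x),-np.diff(z)].round(4).tolist())
p=np.linspace(0,1.75,13);x=-.13*np.cos(p);z=.13*np.sin(p)
print(np.c_[-np.diff(x),-np.diff(z)].round(4).tolist())
p=np.linspace(1.72,0.02,13);y=.135*np.cos(p);z=.135*np.sin(p)
print(np.c_[np.diff(y),-np.diff(z)].round(4).tolist())
print(manip.sense()['tcp_pos'])
snap('scene','s5',crop=(230,60,350,210),s=4)
```

```text
[[0.0225, -0.0071], [0.0233, -0.0037], [0.0236, -0.0002], [0.0234, 0.0032], [0.0227, 0.0066], [0.0214, 0.0099], [0.0197, 0.013], [0.0176, 0.0157], [0.0151, 0.0181], [0.0123, 0.0202], [0.0092, 0.0218], [0.0059, 0.0229], [0.0024, 0.0235]]
[[-0.0014, -0.0189], [-0.0041, -0.0185], [-0.0068, -0.0177], [-0.0093, -0.0165], [-0.0116, -0.015], [-0.0136, -0.0132], [-0.0154, -0.0111], [-0.0168, -0.0087], [-0.0179, -0.0062], [-0.0186, -0.0035], [-0.0189, -0.0007], [-0.0188, 0.002]]
[[0.0191, -0.0015], [0.0191, 0.0012], [0.0187, 0.0039], [0.018, 0.0065], [0.0169, 0.009], [0.0154, 0.0113], [0.0137, 0.0133], [0.0117, 0.0151], [0.0094, 0.0166], [0.007, 0.0178], [0.0044, 0.0186], [0.0017, 0.019]]
[ 0.71390648 -0.01885635  0.28376935]
```

View pics/s5.png

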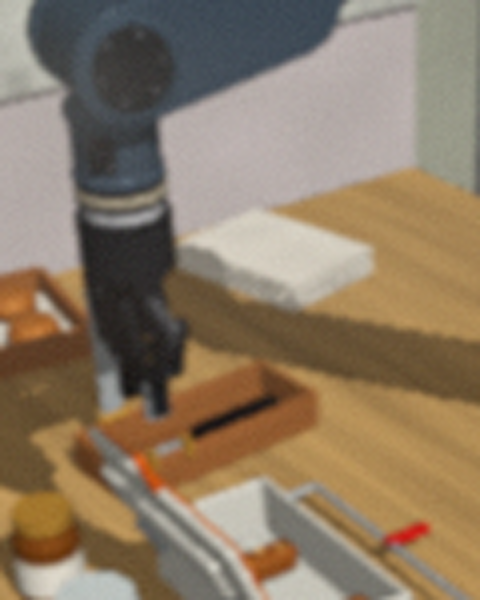

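Run:
```python
from h import *
for P in([.715,-.0144,.226],[.728,-.0149,.225],[.716,-.0144,.2187],[.658,-.0118,.07],[.7,-.0137,.19]):print(P,pix('scene',P),(pix('scene',P)-[230,60])*4+1.6,(pix('top',P)-[290,130])*4+1.6)
# triangulate tab tip: top (217,75) in t4, scene (140,457) in s5
o1,d1=ray('top',290+217/4-.4,130+75/4-.4);o2,d2=ray('scene',230+140/4-.4,60+457/4-.4)
s=np.linalg.lstsq(np.c_[d1,-d2],o2-o1,rcond=None)[0];print(o1+d1*s[0],o2+d2*s[1])
```

```text
[0.715, -0.0144, 0.226] [267.3 172.2] [150.8 450.4] [216.4  90.4]
[0.728, -0.0149, 0.225] [264.  173.6] [137.6 456. ] [216.8  76. ]
[0.716, -0.0144, 0.2187] [267.3 174.1] [150.8 458. ] [216.  92.]
[0.658, -0.0118, 0.07] [284.9 203.7] [221.2 576.4] [206.  199.2]
[0.7, -0.0137, 0.19] [272.1 179.8] [170.  480.8] [214. 120.]
[ 0.7287331  -0.01509728  0.22506977] [ 0.72646997 -0.01336901  0.22424928]
```

>>> servo_tool --rows '[[[0,0,0,-0.006,0.0045,0,-0.1],[0,0,0,0,0,0.02,-0.1],[0,0,0,0,0,0.025,-0.1],[0,0,0,0,0,0.02,-0.1],[0,0,0,0,0,0,-0.1],[0,0,0,0,0,0,-0.1]]]'

```text
t: 18.37
tcp_pos: [0.7194, -0.0133, 0.2187]
tool_rot: [0.019, 1.0, 0.0, -0.001]
force: [0.4, 0.3, -0.1]
finger_gap: 0.451
gripper_force: 0.0
```

>>> servo_tool --rows '[[[0,0,0,0,0,0,-1],[0,0,0,0,0,0,-1],[0,0,0,0,0,0,-1],[0,0,0,0,0,0,-1],[0,0,0,0,0,0,-1]]]' --squeeze 30

```text
t: 18.78
tcp_pos: [0.7214, -0.016, 0.2219]
tool_rot: [0.019, 1.0, -0.002, 0.002]
force: [-0.5, -5.4, -1.3]
finger_gap: 0.15
gripper_force: 32.1
```

Tab gripped (gap .15 is about 13 mm). Swing it along the arc.

>>> servo_tool --rows '[[[0,0,0,0.0225,0,-0.007,-1],[0,0,0,0.0233,0,-0.004,-1],[0,0,0,0.0236,0,0,-1],[0,0,0,0.0234,0,0.003,-1],[0,0,0,0,0,0,-1]]]'

```text
t: 19.2
tcp_pos: [0.6257, -0.0119, 0.2308]
tool_rot: [0.019, 1.0, -0.003, 0.002]
force: [-0.3, -5.9, 3.2]
finger_gap: 0.155
gripper_force: 32.7
```

>>> servo_tool --rows '[[[0,0,0,0.0227,0,0.0066,-1],[0,0,0,0.0214,0,0.0099,-1],[0,0,0,0.0197,0,0.013,-1],[0,0,0,0.0176,0,0.0157,-1],[0,0,0,0,0,0,-1]]]'

```text
t: 19.62
tcp_pos: [0.5427, -0.0084, 0.1827]
tool_rot: [0.018, 1.0, -0.002, -0.001]
force: [-6.1, -6.3, 5.1]
finger_gap: 0.149
gripper_force: 33.3
```

>>> servo_tool --rows '[[[0,0,0,0.0151,0,0.0181,-1],[0,0,0,0.0123,0,0.0202,-1],[0,0,0,0.0092,0,0.0218,-1],[0,0,0,0.005,0,0.022,-1],[0,0,0,0,0,0.012,-1],[0,0,0,0,0,0,-1],[0,0,0,0,0,0,-1]]]'

```text
t: 20.2
tcp_pos: [0.5009, -0.0066, 0.0879]
tool_rot: [0.018, 1.0, -0.001, -0.004]
force: [-9.3, -8.9, 0.9]
finger_gap: 0.154
gripper_force: 39.9
```

>>> servo_tool --rows '[[[0,0,0,0,0,0.008,-1],[0,0,0,0,0,0.004,-1],[0,0,0,0,0,0,-1]]]'

```text
t: 20.45
tcp_pos: [0.5003, -0.0065, 0.076]
tool_rot: [0.018, 1.0, -0.001, -0.005]
force: [-10.3, -10.4, 1.0]
finger_gap: 0.154
gripper_force: 41.0
```

>>> servo_tool --rows '[[[0,0,0,-0.003,-0.003,0.003,-1],[0,0,0,0,0,0.002,-1],[0,0,0,0,0,0,-1]]]'

```text
t: 20.7
tcp_pos: [0.5005, -0.0067, 0.0708]
tool_rot: [0.019, 1.0, 0.001, -0.008]
force: [-12.2, -0.6, 0.5]
finger_gap: 0.154
gripper_force: 41.8
```

>>> servo_tool --rows '[[[0,0,0,0,0,0,-0.3],[0,0,0,0,0,0,-0.3],[0,0,0,0,0,0,-0.3],[0,0,0,0,0,-0.03,-0.3],[0,0,0,0,0,-0.03,-0.5],[0,0,0,0,0,-0.03,-1],[0,0,0,0,0,0,-1],[0,0,0,0,0,0,-1]]]'

```text
t: 21.37
tcp_pos: [0.51, -0.0086, 0.1636]
tool_rot: [0.019, 1.0, -0.001, 0.004]
force: [0.6, 0.1, 0.4]
finger_gap: -0.001
gripper_force: 0.0
```

>>> servo_tool --rows '[[[0,0,0,-0.02,0,0,-1],[0,0,0,0,0,0.01,-1],[0,0,0,0,0,0.01,-1],[0,0,0,0,0,0,-1]]]'

```text
t: 21.7
tcp_pos: [0.5247, -0.0084, 0.1378]
tool_rot: [0.019, 1.0, 0.001, -0.004]
force: [-0.8, -0.1, 0.7]
finger_gap: -0.006
gripper_force: 0.0
```

>>> servo_tool --rows '[[[0,0,0,0.01,0,0.01,-1],[0,0,0,0,0,0.01,-1],[0,0,0,0,0,0.006,-1],[0,0,0,0,0,0.004,-1],[0,0,0,0,0,0,-1]]]'

```text
t: 22.12
tcp_pos: [0.517, -0.0084, 0.1098]
tool_rot: [0.019, 1.0, 0.0, -0.001]
force: [-0.2, 0.9, 0.2]
finger_gap: 0.001
gripper_force: 0.0
```

>>> servo_tool --rows '[[[0,0,0,0,0,0.004,-1],[0,0,0,0,0,0,-1]]]'

```text
t: 22.28
tcp_pos: [0.5177, -0.0085, 0.1067]
tool_rot: [0.019, 1.0, 0.0, -0.0]
force: [0.5, 0.3, -0.2]
finger_gap: -0.002
gripper_force: 0.0
```

>>> servo_tool --rows '[[[0,0,0,0,0,0.004,-1],[0,0,0,0,0,0,-1]]]'

```text
t: 22.45
tcp_pos: [0.5175, -0.0085, 0.1028]
tool_rot: [0.019, 1.0, 0.0, -0.0]
force: [0.3, -0.0, 0.7]
finger_gap: 0.001
gripper_force: 0.0
```

>>> servo_tool --rows '[[[0,0,0,0,0,0.004,-1],[0,0,0,0,0,0,-1]]]'

```text
t: 22.62
tcp_pos: [0.5179, -0.0086, 0.0991]
tool_rot: [0.019, 1.0, -0.0, 0.001]
force: [-0.4, 0.1, 0.4]
finger_gap: -0.002
gripper_force: 0.0
```

>>> servo_tool --rows '[[[0,0,0,0,0,0.003,-1],[0,0,0,0,0,0,-1]]]'

```text
t: 22.78
tcp_pos: [0.518, -0.0086, 0.0987]
tool_rot: [0.019, 1.0, -0.0, 0.001]
force: [-4.2, 1.5, 20.9]
finger_gap: 0.002
gripper_force: 10.7
```

Contact at exactly the shut tab height (.0988 - .019), so the lid is shut. Now the bail tab.

>>> servo_tool --rows '[[[0,0,0,0,0,-0.03,-1],[0,0,0,0,0,-0.03,-0.3],[0,0,0,0.03,0.001,-0.02,-0.3],[0,0,0,0.03,0.001,0,-0.3],[0,0,0,0.021,0,0,-0.3],[0,0,0,0,0,0,-0.3],[0,0,0,0,0,0,-0.3]]]'

```text
t: 23.37
tcp_pos: [0.4357, -0.0032, 0.1763]
tool_rot: [0.019, 1.0, 0.0, -0.0]
force: [0.9, -0.4, 0.3]
finger_gap: 0.35
gripper_force: 0.0
```

Run:
```python
from h import *
snap('scene','s6',crop=(245,130,385,235),s=5)
print(manip.sense()['tcp_pos'])
for P in([.433,-.004,.03],[.415,-.003,.03],[.463,-.005,.03]):print((pix('scene',P)-[245,130])*5+2)
```

```text
[ 0.43735635 -0.00364422  0.17630541]
[444.  313.5]
[462.  306.5]
[414. 326.]
```

View pics/s6.png

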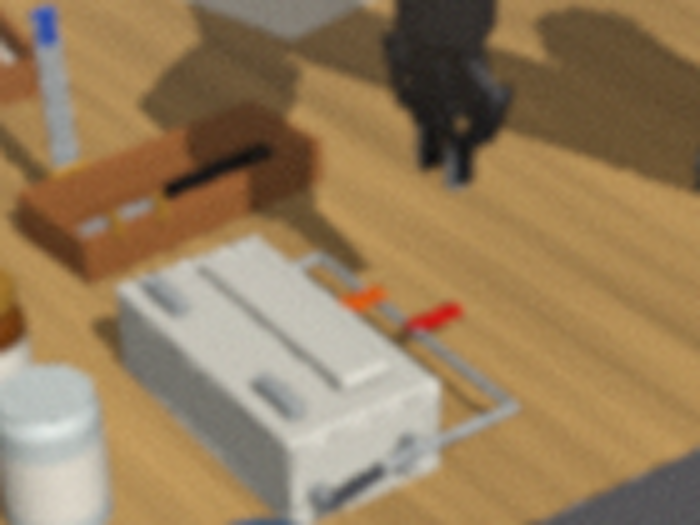

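The lid is shut and the red tab spans (408,325)-(462,308), matching the prediction. Grip it.

>>> servo_tool --rows '[[[0,0,0,0.003,0,0.035,-0.3],[0,0,0,0,0,0.035,-0.3],[0,0,0,0,0,0.035,-0.3],[0,0,0,0,0,0.025,-0.3],[0,0,0,0,0,0.014,-0.3],[0,0,0,0,0,0,-0.3],[0,0,0,0,0,0,-0.3]]]'

```text
t: 24.0
tcp_pos: [0.4346, -0.0035, 0.0309]
tool_rot: [0.019, 1.0, 0.0, -0.0]
force: [0.4, -0.2, -0.1]
finger_gap: 0.345
gripper_force: 0.0
```

>>> servo_tool --rows '[[[0,0,0,0,0,0,-1],[0,0,0,0,0,0,-1],[0,0,0,0,0,0,-1],[0,0,0,0,0,0,-1],[0,0,0,0,0,0,-1]]]' --squeeze 45

```text
t: 24.42
tcp_pos: [0.4349, -0.0039, 0.0328]
tool_rot: [0.019, 1.0, -0.0, 0.002]
force: [0.3, -5.1, -0.3]
finger_gap: 0.156
gripper_force: 44.8
```

>>> servo_tool --rows '[[[0,0,0,-0.0014,0,-0.0189,-1],[0,0,0,-0.0041,0,-0.0185,-1],[0,0,0,-0.0068,0,-0.0177,-1],[0,0,0,-0.0093,0,-0.0165,-1],[0,0,0,0,0,0,-1]]]'

```text
t: 24.83
tcp_pos: [0.4569, -0.005, 0.1058]
tool_rot: [0.018, 1.0, -0.001, 0.002]
force: [-0.7, -6.4, -2.8]
finger_gap: 0.15
gripper_force: 44.9
```

>>> servo_tool --rows '[[[0,0,0,-0.0116,0,-0.015,-1],[0,0,0,-0.0136,0,-0.0132,-1],[0,0,0,-0.0154,0,-0.0111,-1],[0,0,0,-0.0168,0,-0.0087,-1],[0,0,0,0,0,0,-1]]]'

```text
t: 25.25
tcp_pos: [0.5107, -0.0072, 0.1517]
tool_rot: [0.018, 1.0, -0.001, -0.004]
force: [-8.2, -8.2, 1.6]
finger_gap: 0.152
gripper_force: 46.3
```

>>> servo_tool --rows '[[[0,0,0,-0.0179,0,-0.0062,-1],[0,0,0,-0.0186,0,-0.0035,-1],[0,0,0,-0.0189,0,-0.0007,-1],[0,0,0,-0.0188,0,0.002,-1],[0,0,0,-0.012,0,0.003,-1],[0,0,0,0,0,0,-1],[0,0,0,0,0,0,-1]]]'

```text
t: 25.83
tcp_pos: [0.5989, -0.0107, 0.1572]
tool_rot: [0.018, 1.0, -0.001, 0.0]
force: [-1.0, -4.9, 4.3]
finger_gap: 0.155
gripper_force: 48.7
```

>>> servo_tool --rows '[[[0,0,0,-0.015,0,0.005,-1],[0,0,0,-0.015,0,0.008,-1],[0,0,0,-0.0126,0,0.009,-1],[0,0,0,0,0,0,-1],[0,0,0,0,0,0,-0.3],[0,0,0,0,0,0,-0.3],[0,0,0,0,0,0,-0.3],[0,0,0,0,0,0,-0.3]]]'

```text
t: 26.5
tcp_pos: [0.64, -0.0104, 0.1345]
tool_rot: [0.019, 1.0, 0.0, -0.001]
force: [0.3, 0.8, 0.4]
finger_gap: 0.354
gripper_force: 0.0
```

>>> servo_tool --rows '[[[0,0,0,0,0,-0.03,-0.3],[0,0,0,0,0,-0.03,-0.3],[0,0,0,0,0,-0.03,-0.3],[0,0,-2,0,0,0,-0.3],[0,0,0,0.03,-0.03,0,-0.1],[0,0,0,0.0,-0.04,0,-0.1],[0,0,0,0.0,-0.04,0,-0.1],[0,0,0,0,-0.04,0,-0.1]]]'

```text
t: 27.17
tcp_pos: [0.6102, -0.1608, 0.2251]
tool_rot: [0.001, 1.0, 0.0, -0.0]
force: [1.3, -0.3, -0.2]
finger_gap: 0.452
gripper_force: 0.0
```

>>> servo_tool --rows '[[[0,0,0,0.01,-0.04,0,-0.1],[0,0,0,0.01,-0.04,0,-0.1],[0,0,0,0.0,-0.04,0,-0.1],[0,0,0,0,-0.04,0,-0.1],[0,0,0,0,-0.04,0,-0.1],[0,0,0,0,0,0,-0.1],[0,0,0,0,0,0,-0.1]]]'

```text
t: 27.75
tcp_pos: [0.5897, -0.3626, 0.2243]
tool_rot: [0.003, 1.0, 0.0, -0.0]
force: [0.3, -0.0, -0.1]
finger_gap: 0.452
gripper_force: 0.0
```

Run:
```python
from h import *
manip.snapshot('top');snap('top','t7',crop=(290,130,490,270),s=4)
cv2.imwrite('pics/s7_raw.png',manip.snapshot('scene'))
print(manip.sense()['tcp_pos'])
```

```text
[ 0.59040096 -0.35864982  0.22459795]
```

View pics/t7.png

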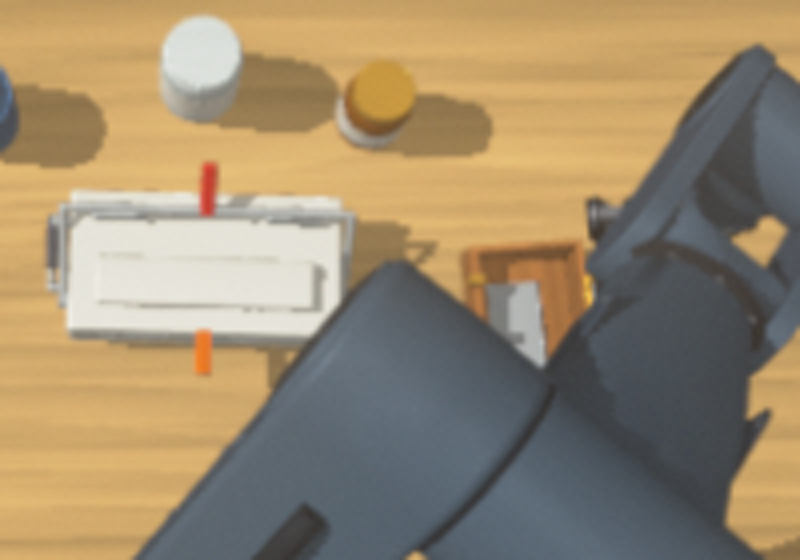

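Bail is over the lid on its saddles (bar at row 210, red tab to (209,163)). Now prepare the hasp.

Run:
```python
from h import *
print(manip.sense()['q'].round(3))
o1,d1=ray('top',290+657/4-.4,130+256/4-.4);o2,d2=ray('scene',245+45/5-.4,130+8/5-.4)
s=np.linalg.lstsq(np.c_[d1,-d2],o2-o1,rcond=None)[0];print(o1+d1*s[0],o2+d2*s[1])
for th in(1.6,1.7,1.8):
  P=np.array([.5647,-.3676,.047])+.15*np.array([-.058*np.cos(th),np.cos(th),np.sin(th)]);print(th,P,(pix('scene',P)-[245,130])*5+2,(pix('top',P)-[290,130])*4+1.6)
```

```text
[-7.080e-01  6.450e-01  1.276e+00  1.000e-03  1.222e+00 -2.277e+00]
[ 0.57491379 -0.38044505  0.20566182] [ 0.56708479 -0.37475543  0.20216212]
1.6 [ 0.56495404 -0.37197993  0.19693604] [49.5 14. ] [644.4 269.6]
1.7 [ 0.56582095 -0.38692667  0.19574972] [40. 10.] [661.2 268.8]
1.8 [ 0.56667666 -0.40168031  0.19307714] [31.  7.] [677.2 268. ]
```

>>> servo_tool --rows '[[[0,0,0,0,0,-0.03,0.1],[0,0,6.7,0.0245,-0.022,0,0.1],[0,0,6.7,0,0,0,0.1],[0,0,6.7,0,0,0,0.1],[0,0,6.7,0,0,0,0.1],[0,0,6.7,0,0,0,0.1],[0,0,6.7,0,0,0,0.1]]]'

```text
t: 28.48
tcp_pos: [0.5665, -0.38, 0.2552]
tool_rot: [0.347, 0.938, 0.0, -0.0]
force: [-0.2, -0.2, 0.3]
finger_gap: 0.551
gripper_force: 0.0
```

>>> servo_tool --rows '[[[0,0,6.7,0,0,0,0.1],[0,0,6.7,0,0,0,0.1],[0,0,6.7,0,0,0,0.1],[0,0,6.7,0,0,0,0.1],[0,0,6.7,0,0,0,0.1],[0,0,6.7,0,0,0,0.1],[0,0,6.7,0,0,0,0.1],[0,0,0,0,0,0,0.1]]]'

```text
t: 29.15
tcp_pos: [0.5666, -0.38, 0.2551]
tool_rot: [0.69, 0.724, 0.0, -0.0]
force: [0.5, -0.1, 0.1]
finger_gap: 0.548
gripper_force: 0.0
```

>>> servo_tool --rows '[[[0,0,0,0,0,0,0.1]]]'

```text
t: 29.23
tcp_pos: [0.5666, -0.3805, 0.2551]
tool_rot: [0.688, 0.726, 0.0, -0.0]
force: [0.5, -0.4, -0.4]
finger_gap: 0.549
gripper_force: 0.0
```

>>> servo_tool --rows '[[[0,0,0,0,0,0.03,0.1],[0,0,0,0,0,0.03,0.1],[0,0,0,0,0,0.0135,0.1],[0,0,0,0,0,0,0.1],[0,0,0,0,0,0,0.1]]]'

```text
t: 29.65
tcp_pos: [0.5661, -0.3815, 0.1809]
tool_rot: [0.689, 0.725, 0.0, -0.001]
force: [0.4, -0.3, 0.2]
finger_gap: 0.552
gripper_force: 0.0
```

>>> servo_tool --rows '[[[0,0,0,0,0,0,-1],[0,0,0,0,0,0,-1],[0,0,0,0,0,0,-1],[0,0,0,0,0,0,-1],[0,0,0,0,0,0,-1],[0,0,0,0,0,0,-1]]]' --squeeze 40

```text
t: 30.15
tcp_pos: [0.5663, -0.3832, 0.1836]
tool_rot: [0.69, 0.724, -0.0, 0.001]
force: [-2.9, -0.2, 5.2]
finger_gap: 0.27
gripper_force: 40.1
```

Gripped (23 mm). Swing over.

>>> servo_tool --rows '[[[0,0,0,0.0191,0,-0.001,-1],[0,0,0,0.0191,0,0.0012,-1],[0,0,0,0.0187,0,0.0039,-1],[0,0,0,0.018,0,0.0065,-1],[0,0,0,0,0,0,-1]]]'

```text
t: 30.57
tcp_pos: [0.5617, -0.306, 0.1694]
tool_rot: [0.689, 0.725, -0.001, -0.001]
force: [-2.0, -2.6, -4.8]
finger_gap: 0.269
gripper_force: 40.8
```

>>> servo_tool --rows '[[[0,0,0,0.0169,0,0.009,-1],[0,0,0,0.0154,0,0.0113,-1],[0,0,0,0.0137,0,0.0133,-1],[0,0,0,0.0117,0,0.0151,-1],[0,0,0,0,0,0,-1]]]'

```text
t: 30.98
tcp_pos: [0.5583, -0.2496, 0.1201]
tool_rot: [0.69, 0.724, -0.001, -0.002]
force: [-4.3, -3.3, -2.0]
finger_gap: 0.265
gripper_force: 39.4
```

>>> servo_tool --rows '[[[0,0,0,0.0085,0,0.0166,-1],[0,0,0,0.006,0,0.0178,-1],[0,0,0,0.002,0,0.016,-1],[0,0,0,0,0,0.01,-1],[0,0,0,0,0,0,-1]]]'

```text
t: 31.4
tcp_pos: [0.557, -0.2301, 0.0601]
tool_rot: [0.69, 0.723, 0.001, -0.005]
force: [-2.4, 7.2, 2.4]
finger_gap: 0.266
gripper_force: 40.9
```

>>> servo_tool --rows '[[[0,0,0,0,0,0.005,-1],[0,0,0,0,0,0.004,-1],[0,0,0,0,0,0,-1]]]'

```text
t: 31.65
tcp_pos: [0.557, -0.2299, 0.0522]
tool_rot: [0.69, 0.723, 0.001, -0.005]
force: [-3.4, 8.5, 1.0]
finger_gap: 0.271
gripper_force: 41.7
```

>>> servo_tool --rows '[[[0,0,0,0,0,0.003,-1],[0,0,0,0,0,0,-1],[0,0,0,0,0,0,0.1],[0,0,0,0,0,0,0.1],[0,0,0,0,0,0,0.1],[0,0,0,0,0,0,0.1]]]'

```text
t: 32.15
tcp_pos: [0.5602, -0.2346, 0.0505]
tool_rot: [0.69, 0.723, 0.0, 0.001]
force: [0.2, -0.3, 0.3]
finger_gap: 0.552
gripper_force: 0.0
```

>>> servo_tool --rows '[[[0,0,0,0,0,-0.03,0.1],[0,0,0,0,0,-0.03,-1],[0,0,0,0,0,0,-1],[0,0,0,0,0,0,-1],[0,0,0,0,0,0,-1],[0,0,0,0,0,0,-1]]]'

```text
t: 32.65
tcp_pos: [0.5584, -0.2332, 0.1089]
tool_rot: [0.69, 0.724, -0.0, -0.001]
force: [-0.4, 0.1, -0.6]
finger_gap: -0.001
gripper_force: 0.0
```

>>> servo_tool --rows '[[[0,0,0,0,0,0.015,-1],[0,0,0,0,0,0.01,-1],[0,0,0,0,0,0.006,-1],[0,0,0,0,0,0,-1]]]'

```text
t: 32.98
tcp_pos: [0.5576, -0.2326, 0.0762]
tool_rot: [0.69, 0.724, -0.0, -0.003]
force: [0.2, 0.1, 0.0]
finger_gap: -0.001
gripper_force: 0.0
```

>>> servo_tool --rows '[[[0,0,0,0,0,0.003,-1],[0,0,0,0,0,0,-1]]]'

```text
t: 33.15
tcp_pos: [0.5591, -0.2335, 0.0755]
tool_rot: [0.69, 0.724, -0.0, -0.0]
force: [-0.4, 0.9, 1.6]
finger_gap: 0.002
gripper_force: 0.0
```

Contact begins at the expected shut height; press a little more, then retreat to look.

>>> servo_tool --rows '[[[0,0,0,0,0,0.003,-1],[0,0,0,0,0,0,-1]]]'

```text
t: 33.32
tcp_pos: [0.5595, -0.2337, 0.0749]
tool_rot: [0.69, 0.724, 0.0, 0.001]
force: [-2.3, 2.3, 8.8]
finger_gap: -0.0
gripper_force: 4.6
```

>>> servo_tool --rows '[[[0,0,0,0,0,-0.04,-1],[0,0,0,0,0,-0.04,-1],[0,0,0,0,0,-0.04,-1],[0,0,0,0,-0.03,-0.02,-1],[0,0,0,-0.02,-0.035,0,-1],[0,0,0,-0.02,-0.035,0,-1],[0,0,0,-0.02,-0.035,0,-1],[0,0,0,-0.02,-0.02,0,-1]]]'

```text
t: 33.98
tcp_pos: [0.4049, -0.3205, 0.2134]
tool_rot: [0.69, 0.724, -0.0, -0.001]
force: [-0.2, -0.4, -0.5]
finger_gap: -0.0
gripper_force: 0.0
```

>>> servo_tool --rows '[[[0,0,0,-0.04,0,0,-1],[0,0,0,-0.04,0,0,-1],[0,0,0,-0.04,0,0,-1],[0,0,0,-0.04,0,0,-1],[0,0,0,-0.04,0,0,-1],[0,0,0,0,0,0,-1],[0,0,0,0,0,0,-1]]]'

```text
t: 34.57
tcp_pos: [0.417, -0.5229, 0.2126]
tool_rot: [0.691, 0.723, -0.0, 0.001]
force: [-0.1, 1.0, -0.7]
finger_gap: 0.003
gripper_force: 0.0
```

Run:
```python
from h import *
a=manip.snapshot('top')[150:270,300:440];b=manip.snapshot('scene')[130:250,225:365]
r=lambda m:cv2.resize(np.asarray(m),None,fx=2.85,fy=4.0*1.0 if 0 else 2.85,interpolation=cv2.INTER_CUBIC)
cv2.imwrite('pics/f.png',np.hstack([r(a),r(b)]))
```

```text
(no output)
```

View pics/f.png

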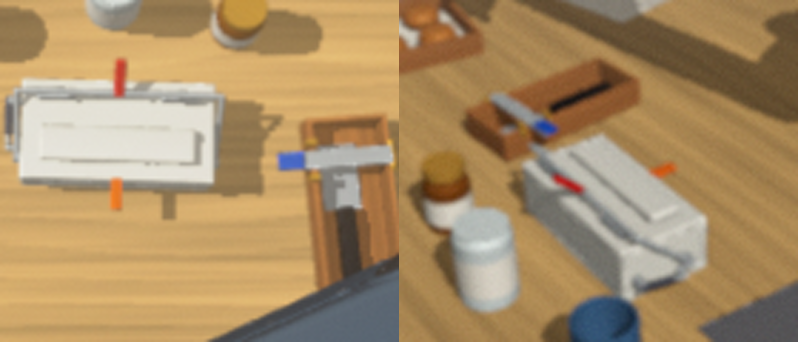

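Bail is on the lid (red tab at (120,60)-(120,95)), and the hasp lies across the box in its catch (blue tab at (292,161)). I'll check the bail angle by projection, then hand in if it's home.

Run:
```python
from h import *
best={}
for th in(2.2,2.3,2.41):
    f=lambda c:(pix(*c))
    P=[.565-.148*np.cos(th),-.0125,.03+.148*np.sin(th)];print(th,(pix('top',P)-[300,150])*2.85,(pix('scene',P)-[225,130])*2.85+[399,0])
```

```text
2.2 [120.84  74.1 ] [569.145 156.75 ]
2.3 [120.27  66.69] [562.02  166.155]
2.41 [119.7    60.135] [554.895 176.985]
```

The tab tip at (120,60) and (555,177) matches 2.41, so the bail is fully home.

```bash
python3 -c "
from station import manip
print(manip.sign_off())"
```

```text
the job is handed in; nothing more can be done
None
```

I handed the job in at about 35 s: both biscotti are in the canister with its lid shut and the bail fully home. The cake slice lies flat in the box with the hasp down in its catch, and the jar, mug and tin were left alone; the sign-off gave no verdict.

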